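# Wedge the jam jar tight in the jar clamp

## Robot

A 6-joint arm with a two-finger parallel gripper is mounted at the origin on the work surface. World frame = base frame: x ahead of the robot, y to its left, z up, the work surface at z = 0. Lengths are in mm, angles in rad, forces in N, time in s.
With the tool pointing down it reaches from about 275 to 750 mm from the base axis. Payload 10.2 kg.
Tool frame: the origin (TCP) lies at the very end of the fingers, on their centre line; the grasp point (between the pads) lies 19 mm behind it; x points along the fingers, z is the direction in which the jaws open and shut, and the axes are right-handed (so a half turn about x gives the same grasp; the last joint's range is limited). The gripper opens to 85 mm and grips with 20 to 120 N. Pads are 22 mm wide; open, the fingers measure 114 mm over their backs; the gripper's body (76 mm by 85 mm) begins 54 mm behind the grasp point. The pads swing forward as they close: fully open they stand 13 mm farther back than shut.
Start: joints at [-1.569, 0.313, 1.498, -0, 1.331, -0.223], TCP at [117.015, -511.799, 231.294] pointing down, gripper open.
Joint ranges: [-2.94, 2.94], [-0.97, 2.17], [0.19, 2.56], [-1.23, 4.37], [0.02, 3.11], [-2.88, 2.88]. Speed limits (rad/s): [2.39, 2.39, 3.01, 3.14, 3.14, 3.14].

## Interface

Orientations are given as a unit quaternion [w, x, y, z].
In Python, from rig import sense, vision, job gives the robot as it stands. The module is installed in compiled form; this text tells all that it offers.
- The arm moves only by the shell command python3 -m pendant 'ROWS' [FORCE]. ROWS is JSON, a list of rows, each a list of 7 numbers: the turn, a rotation vector about the tool's x, y, z in rad, then the shift along the tool's x, y, z in cm, then the opening, from 0 (shut) to 1 (fully open). A call has exactly 5 rows; each row is the pose to reach, as a shift and turn from the pose commanded when the call began, along the tool's axes at that moment; what a row does not reach only later rows make up. A row lasts 1/8 s, in which the tool goes at most 62.5 mm and 10.7 degrees, less where a joint would pass 70% of its speed; a pose out of reach is approached as far as the arm can. A call with a gripper value outside its range is refused whole. The fingers move at their own pace and stop on an object; FORCE is the grip in N (left out, the last holds). Time passes only in rows, so rows that repeat a pose let the fingers close, or fill a call up. It gives the time, the measured TCP pose, the force and the opening at its end, in the units of the state.
- sense(): the state, without advancing time (a new reading comes with each control period).
- vision.capture(name): name is "scene" or "side" or "wrist"; returns the picture (420x560x3 uint8, red, green, blue); there is no depth.
- vision.calibration(name): a dict with "K" (3x3 intrinsics, pixels), "k1" (the pictures are not rectified: a ray, as slopes to the right and down, at radius r is drawn at 1 + k1 r^2 times it, then the intrinsics apply), "extrinsics" (4x4, takes a point from camera to world coordinates). Camera axes: x right, y up, looking along -z (the intrinsics and any distortion apply to the point x, -y, -z); pixel columns grow to the right and rows downward; lengths in mm; the calibration is good to about 2 mm. A picture is of the moment at which its call begins: read the wrist's pose just before it. calibration takes no time and is no camera call; for the wrist camera it gives the pose at the moment of the call.
- job.finish_job(): hands the job in, once; it reports no verdict.
The state is a dict: "time_s": time; "joints": joint angles; "dq": joint speeds; "tau": joint torques, N m; "eef_pos": TCP position; "ee_rot": TCP orientation; "force": force on the tool from outside, world axes, zero at the start; "wrist_torque": the same for the moment, N m; "grip_width": opening from 0.0 (shut) to 1.0 (fully open).
Only numpy, scipy, OpenCV 4.12 (cv2) and the standard library are available. Lean on these libraries where they do the work, as an engineer would, in place of code of your own. Each camera call takes 0.05 s, during which the arm holds its last target.

## Task

The jam jar stands loose in the wooden jar clamp. Take the loose wooden wedge from the counter, lay it flat on the clamp's board with its thin end in the slot between the sliding jaw and the stop, straight side against the stop, and tap or push it in lengthwise until it jams and the jar is gripped firmly. Go gently, since the jar is glass, leave the wedge jammed in place, and do not disturb the other things on the counter.

Things in the scene. Friction and masses are not known exactly. Their poses are not given: they have to be found in the camera images.
- clamp: Jar clamp of pale wood, fixed: a board 220 x 210 mm, 15 mm thick, from x -160 to +60 and y -87 to +123 mm of its origin (on the underside). +x: the way the wedge goes in, away from the robot within 20 degrees. On it, in order of falling y: fixed cheek, sprung rubber V pad (yields to +y, 16 N per mm), jar, sliding jaw, wedge slot, stop. All under 66 mm over the counter; only the jar is taller.
- slot_mouth (a point): Robot-side mouth of the wedge slot at the board's top, 15 mm over the counter, axes as the clamp's; at x -45, y -32 mm of it. The slot is open above, runs 90 mm along +x; walls 40 mm high with rounded noses reaching 8 mm further out. Its -y wall is the stop, parallel to x; the +y wall is the jaw, with the wedge's taper. Mouth 11 to 20 mm wide; it varies, its middle within 4 mm of this point.
- jaw: Sliding jaw, a wooden block 90 mm long (x), 41 mm high, 20 mm thick at the mouth, 33 at the far end; slides along y only (1 N friction), loose by 2 to 4 mm. Origin on the board's top over the clamp's origin (jaw's own slide apart), off the block. The stop was set by hand, so how deep the wedge must go (tip some 40 to 85 mm inside the mouth) is found only by feel.
- wedge_mid (a point): Loose wedge, pale waxed wood, 140 mm long (+x to the thin end), 28 mm high, lying flat, about 90 g; point half-way along and up. Straight side at y = -10 mm. The other side tapers from the tip (x 70, 10 mm thick) 1 mm in 6.9 mm to x -35 (25.3 mm thick); x -70 to -35 is a parallel-sided head, to grip or push. Starts left or right of the clamp, thin end away from the robot within 35 degrees.
- wedge_head (a point): Middle of the wedge's head, half-way up, 50 mm from wedge_mid to the thick end, 2.6 mm to +y; end face 20 mm on. Pushed there lengthwise, best in line with wedge_mid or 2 mm to its straight side, the wedge slides with 1 to 4 N, then the push rises 1.5 to 3 N per mm. Firm when taps of 14 to 17 N move it no more; over 20 N may crack the jar. Friction 0.3 to 0.42: it stays where it jams.
- wedge_tip (a point): Middle of the wedge's thin end, half-way up: 70 mm from wedge_mid along +x, 5 mm to -y.
- jar: Closed jam jar, glass with dark red jam and steel screw lid, 66 mm diameter, 76 mm high, 0.4 kg; origin at the centre of its underside, standing on the clamp's board (top at 91 mm over the counter) between the jaw and the V pad.
- stick_mid (a point): Plain straight stick of the same wood, 140 x 22 x 28 mm, not tapered: a bystander on the other side of the clamp from the wedge. Point at its centre.
- plate: White ceramic plate, 160 mm across; origin under its centre. Bystander.
- spatula: Wooden spatula, 280 mm, lying flat. Bystander.
- grater: Steel box grater, 98 x 78 mm, 224 mm high; origin under its centre. Bystander.
- mug: Blue ceramic mug, 80 mm across, 95 mm high; origin under its centre. Bystander.
- salt: White ceramic salt pot, 44 mm across, 72 mm high; origin under its centre. Bystander.
Things that resemble listed ones, but are neither listed nor needed, are in the scene too. What is shaped like the part that bears wedge_mid but black is not meant. Of the things that look like the jar, the larger one is meant.

How it is judged (in metres and radians):
On the way, in this order (a step that is already met when the one before it is completed fails the run):
1. the wedge lies flat with its thin end at least 10 mm inside the slot (y of wedge_tip in the frame of slot_mouth between -0.018 and 0.014 m and z of wedge_tip in the frame of slot_mouth between 0.008 and 0.022 m and x of wedge_tip in the frame of slot_mouth above 0.01 m and angle between the x axis of wedge_mid and the x axis of clamp, either way round below 0.25 rad), for 0.1 s.
2. the wedge is driven in until the jaw grips the jar with more than 7 N (contact force between jar and jaw above 7 N), for 0.2 s.
At the end, for the whole second after the job is handed in: The wedge lies flat (within 7 degrees) and still, jammed between jaw and stop with its tip at least 30 mm inside the slot, and untouched it keeps the jaw pressing on the jar with more than 7 N; the jar stands upright (within 6 degrees) (contact force between jar and jaw above 7 N and contact force between wedge and jaw above 5 N and y of wedge_tip in the frame of slot_mouth between -0.018 and 0.014 m and z of wedge_tip in the frame of slot_mouth between 0.008 and 0.022 m and x of wedge_tip in the frame of slot_mouth above 0.03 m and angle between wedge_mid's own z axis and vertical below 0.12 rad and angle between jar's own z axis and vertical below 0.1 rad and linear speed of each of wedge, jar below 0.01 m/s).
It fails at once if the jar is squeezed by the jaw with more than 25 N (overdriven) (contact force between jar and jaw above 25 N).
It fails at once if the jar is tipped or lifted (angle between jar's own z axis and vertical above 0.25 rad or height (world z) of jar above 0.04 m).
It fails at once if a bystander is moved by more than 30 mm (distance of any of stick_mid, plate, spatula, grater, mug, salt from where it was at the start of the episode above 0.03 m).
It also fails if it takes over 59 s, if anything falls off the work surface, if the arm or the gripper's body presses on something with over 40 N, if the wrist force passes 120 N, or if a joint passes its speed limit or range.

## Working session

There is one attempt and no reset: what is moved stays moved. The work goes in short steps, Python scripts to look and compute and a shell command to move; the robot and the scene stay as the last step left them, time stands still between calls to the robot, and variables do not carry over. Pictures are saved under pics/ and viewed, and the job is handed in when it is done.

```bash
mkdir -p pics; ls
python3 - <<'E'
from rig import sense,vision
import cv2
print(sense())
for n in("scene","side","wrist"):
    c=vision.calibration(n);im=vision.capture(n)
    cv2.imwrite(f"pics/{n}0.png",im[:,:,::-1])
    print(n,c)
E
```

```text
pics
{'time_s': 0.0, 'joints': array([-1.56940132e+00,  3.13433220e-01,  1.49847946e+00,  3.65842322e-05,
        1.33101249e+00, -2.23392683e-01]), 'dq': array([ 3.33475147e-04,  7.38154568e-04,  1.40215091e-03, -5.61496845e-05,
       -4.74865232e-04, -2.31942294e-03]), 'tau': array([ 1.05709976e-03, -4.12263894e+01, -2.59740311e+01, -1.09123000e-04,
        4.14601978e-03,  9.21275301e-06]), 'eef_pos': array([ 117.02274685, -511.50995421,  230.7277184 ]), 'ee_rot': array([ 0.5526375 ,  0.44114468,  0.55320623, -0.44039303]), 'force': array([ 0.1399097 ,  1.05745001, -0.47835976]), 'wrist_torque': array([-0.0266305 ,  0.01598705, -0.01863959]), 'grip_width': 1.0015443852371915}
scene {'K': array([[409.01890571,   0.        , 289.97497181],
       [  0.        , 409.01890571, 214.52736774],
       [  0.        ,   0.        ,   1.        ]]), 'k1': -0.02682138237184798, 'extrinsics': array([[-5.71014535e-03, -5.34467584e-01,  8.45169685e-01,
         1.69685172e+03],
       [ 9.99748988e-01, -2.13620721e-02, -6.75441058e-03,
        -1.46463186e+01],
       [ 2.16645893e-02,  8.4491
[... 538 characters left out ...]
02,  8.68411402e-01,  4.95307507e-01,
         6.43823774e+02],
       [ 0.00000000e+00,  0.00000000e+00,  0.00000000e+00,
         1.00000000e+00]])}
wrist {'K': array([[324.00134114,   0.        , 279.33268949],
       [  0.        , 324.00134114, 212.40028354],
       [  0.        ,   0.        ,   1.        ]]), 'k1': 0.02339679950689751, 'extrinsics': array([[ 2.24677926e-01,  9.32417771e-01,  2.83049341e-01,
         1.89640764e+02],
       [-9.74431592e-01,  2.15497895e-01,  6.35903348e-02,
        -4.95761627e+02],
       [-1.70377872e-03, -2.90099564e-01,  9.56994953e-01,
         3.73813395e+02],
       [ 0.00000000e+00,  0.00000000e+00,  0.00000000e+00,
         1.00000000e+00]])}
```

View pics/scene0.png

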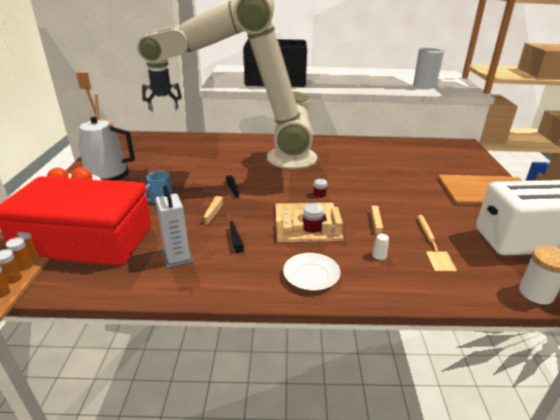

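View pics/side0.png

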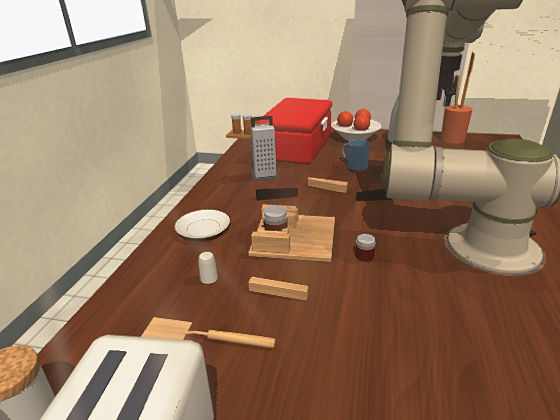

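View pics/wrist0.png

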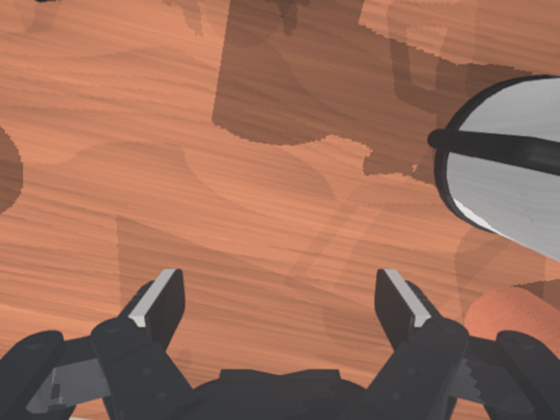

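The scene view has two pale bars, at (213,209) and (376,220), and two black ones at (232,186) and (236,237), which are decoys. There are two jars: the clamp jar at (313,216) and a small one at (320,187). I'll enlarge the pale bars to tell the tapered one from the plain stick.

```bash
cat > h.py <<'E'
import numpy as np,cv2
from rig import sense,vision
def ray(c,u,v):
    K=c['K'];xd=np.array([(u-K[0,2])/K[0,0],(v-K[1,2])/K[1,1]])
    x=xd.copy()
    for _ in range(20): x=xd/(1+c['k1']*(x@x))
    d=c['extrinsics'][:3,:3]@np.array([x[0],-x[1],-1.]);return c['extrinsics'][:3,3],d
def onz(c,u,v,z):
    o,d=ray(c,u,v);return o+d*(z-o[2])/d[2]
def proj(c,p):
    E=c['extrinsics'];q=E[:3,:3].T@(np.asarray(p,float)-E[:3,3]);x=np.array([q[0],-q[1]])/-q[2]
    x=x*(1+c['k1']*(x@x));return x*c['K'][0,0]+c['K'][:2,2]
E
python3 - <<'E'
import cv2,numpy as np
s=cv2.imread('pics/scene0.png');d=cv2.imread('pics/side0.png')
def cr(im,x,y,w,h,f):return cv2.resize(im[y:y+h,x:x+w],(w*f,h*f),interpolation=cv2.INTER_CUBIC)
cv2.imwrite('pics/c1.png',np.vstack([np.hstack([cr(s,190,185,66,50,6),cr(s,350,195,66,50,6)]),np.hstack([cr(d,295,165,66,50,6),cr(d,245,265,66,50,6)])]))
cv2.imwrite('pics/c2.png',cr(s,260,170,100,80,7))
cv2.imwrite('pics/c3.png',cr(d,240,190,110,80,7))
E
```

```text
(no output)
```

View pics/c1.png

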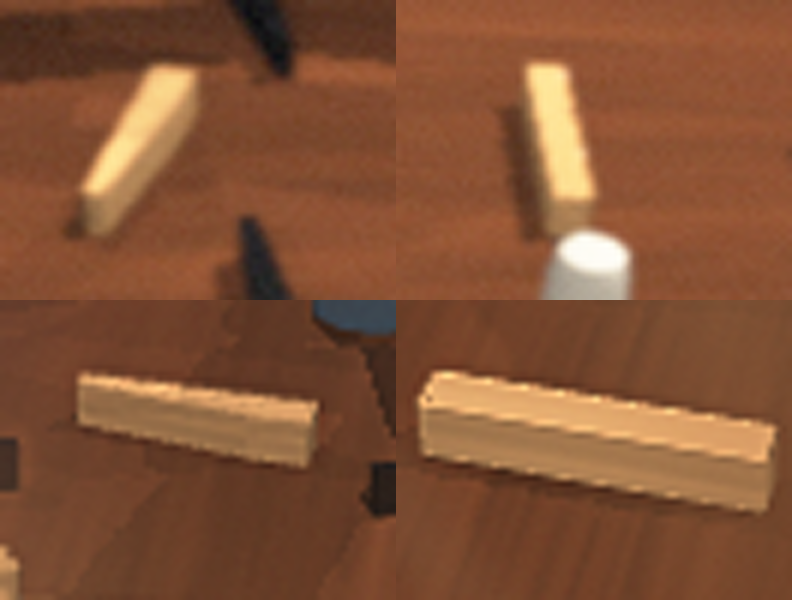

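View pics/c2.png

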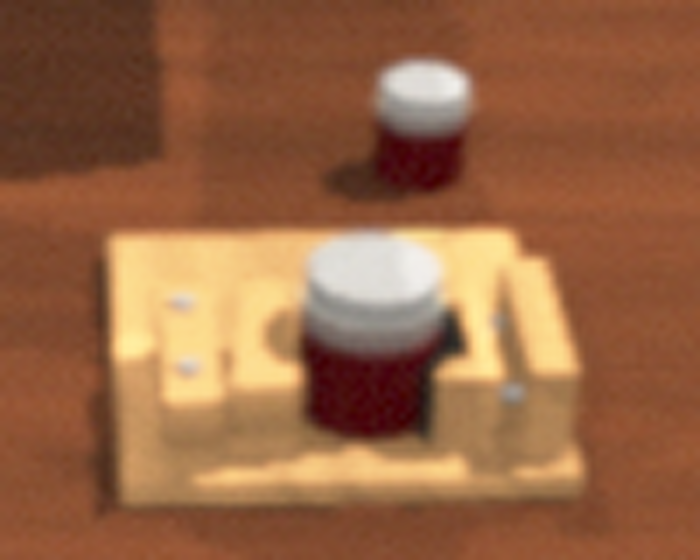

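View pics/c3.png

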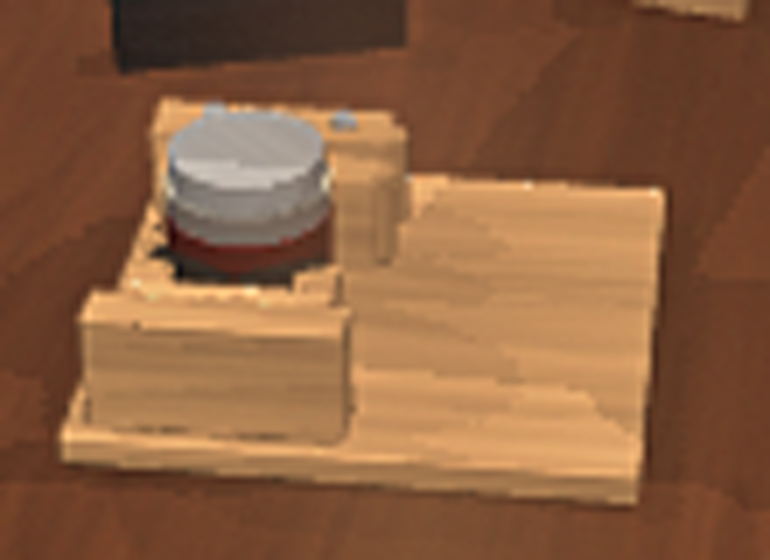

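Run:
```python
from h import *
np.set_printoptions(precision=1,suppress=True)
c=vision.calibration('scene');d=vision.calibration('side')
for n,x,y in(('headL',152,66),('headR',198,68),('tipL',84,193),('tipR',103,195)): print(n,onz(c,190+x/6,185+y/6,28))
for n,x,y in(('bd robot-side -y',108,235),('bd rs +y',515,235),('far -y (bottom z0)',122,502)): print(n,onz(c,260+x/7,170+y/7,0 if '0' in n else 15))
print('far+y z0',onz(c,260+580/7,170+490/7,0))
print('stop top',[onz(c,260+x/7,170+y/7,55) for x,y in((163,292),(215,292),(163,400),(220,400))])
print('jar lid',onz(c,260+373/7,170+263/7,91))
print('side')
for n,x,y,z in(('head top',318,402,28),('head bot',307,466,0),('tip top',78,375,28),('tip bot',80,422,0)): print(n,onz(d,295+(x-0)/6,165+(y-300)/6,z))
for n,x,y,z in(('bd rs -y',665,190,15),('bd rs +y',640,480,15),('bd far +y',63,432,15)): print(n,onz(d,240+x/7,190+y/7,z))
print('lid',onz(d,240+247/7,190+145/7,91))
```

```text
headL [ 410.6 -276.6   28. ]
headR [ 411.8 -248.6   28. ]
tipL [ 553.3 -291.5   28. ]
tipR [ 554.9 -280.7   28. ]
bd robot-side -y [433.2 -57.8  15. ]
bd rs +y [424.4 152.2  15. ]
far -y (bottom z0) [644.4 -43.9   0. ]
far+y z0 [627.7 166.2   0. ]
stop top [array([551.6, -27.8,  55. ]), array([550.6,  -3.3,  55. ]), array([642.4, -26. ,  55. ]), array([641.4,  -0.7,  55. ])]
jar lid [580.5  68.1  91. ]
side
head top [ 409.  -273.3   28. ]
head bot [ 411.5 -247.2    0. ]
tip top [ 549.9 -286.2   28. ]
tip bot [ 547.7 -281.1    0. ]
bd rs -y [428.  -52.5  15. ]
bd rs +y [413.7 155.9  15. ]
bd far +y [630.5 165.8  15. ]
lid [579.5  70.2  91. ]
```

The wedge is the pale bar at scene (213,209): it tapers in the crop. The bar at (376,220) has parallel sides, so it is the stick. The black ones are decoys, and the larger jar is the one in the clamp. I'll move the wrist camera over the wedge next.

```bash
cat >> h.py <<'E'
from scipy.spatial.transform import Rotation as R
def rot(s=None):
    q=(s or sense())['ee_rot'];return R.from_quat([q[1],q[2],q[3],q[0]])
def goto(p,yaw,flip=False):
    """rotvec + cm shift to reach TCP p, tool down, tool y along heading yaw(deg) or opposite"""
    s=sense();r=rot(s);a=np.radians(yaw)
    f=np.array([np.cos(a),np.sin(a),0]);x=np.array([0,0,-1.])
    y=r.as_matrix()[:,1]; y=f if y@f>0 else -f
    if flip:y=-y
    T=np.column_stack([x,y,np.cross(x,y)])
    rv=(r.inv()*R.from_matrix(T)).as_rotvec()
    sh=r.inv().apply(np.asarray(p)-s['eef_pos'])/10
    print('t',round(s['time_s'],2),'turn',np.round(rv,3),'cm',np.round(sh,2),'| tcp',np.round(s['eef_pos'],1),'F',np.round(s['force'],1),'tooly',np.round(r.as_matrix()[:,1],3),'g',round(s['grip_width'],3))
E
python3 -c "
from h import *
goto([430,-270,250],-8)"
```

```text
t 0.15 turn [ 0.364 -0.001 -0.   ] cm [ -1.89  35.9  -16.58] | tcp [ 117.  -511.6  230.9] F [-1.6  0.4  0.3] tooly [0.975 0.223 0.   ] g 0.999
```

```bash
python3 -m pendant '[[0.05,0,0,-0.5,4,-1.8,1],[0.15,0,0,-1,9,-4.2,1],[0.25,0,0,-1.9,14.5,-6.6,1],[0.36,0,0,-1.9,20,-9.2,1],[0.364,0,0,-1.9,25,-11.5,1]]'; python3 -c "
from h import *
goto([430,-270,250],-8)"
```

```text
time_s: 0.78
eef_pos: [336.4, -342.4, 250.4]
ee_rot: [0.464, 0.534, 0.464, -0.534]
force: [0.3, -0.5, 0.8]
grip_width: 1.004
t 0.78 turn [-0.001  0.    -0.   ] cm [ 0.04  8.25 -8.48] | tcp [ 336.4 -342.4  250.4] F [ 0.3 -0.5  0.8] tooly [ 0.99 -0.14  0.  ] g 1.004
```

```bash
python3 -m pendant '[[0,0,0,0,4,-4,1],[0,0,0,0,8.2,-8.5,1],[0,0,0,0,8.2,-8.5,1],[0,0,0,0,8.2,-8.5,1],[0,0,0,0,8.2,-8.5,1]]'; python3 -c "
from h import *
import json
c=vision.calibration('wrist');np.save('c1.npy',c,allow_pickle=True)
im=vision.capture('wrist');cv2.imwrite('pics/w1.png',im[:,:,::-1])"
```

```text
time_s: 1.4
eef_pos: [427.3, -272.1, 250.2]
ee_rot: [-0.463, -0.534, -0.464, 0.534]
force: [-0.8, -0.8, 0.2]
grip_width: 1.004
```

View pics/w1.png

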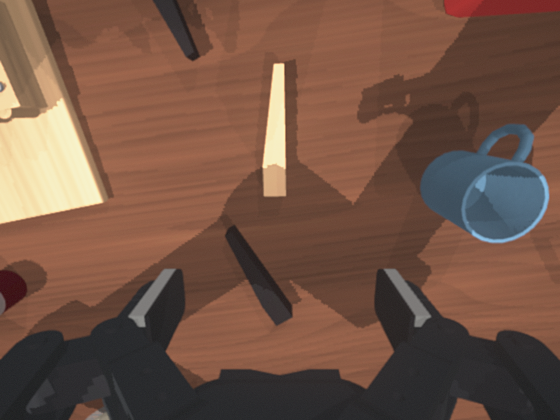

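The wedge shows clearly from (274,195) at the head to (280,64) at the tip. Its right side is straight and its left side tapers, as described. A black decoy lies between the fingers in the view at (260,275). I'll enlarge the crop and locate the corners.

```bash
python3 -c "
import cv2
i=cv2.imread('pics/w1.png');cv2.imwrite('pics/w1c.png',cv2.resize(i[55:205,225:335],(660//1,900))[:600] if 0 else cv2.resize(i[55:205,225:335],(440,600),interpolation=cv2.INTER_CUBIC))"
```

```text
(no output)
```

View pics/w1c.png

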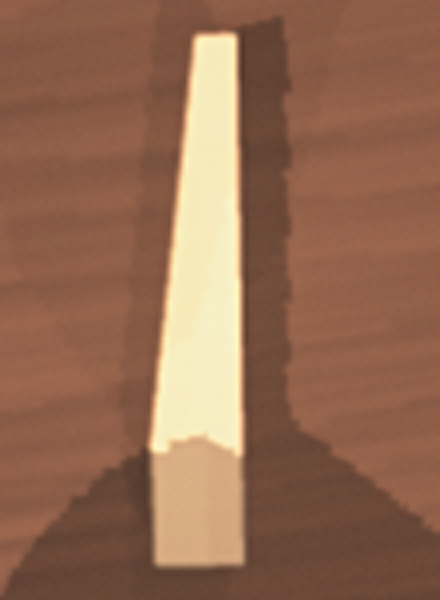

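```bash
python3 -c "
from h import *
np.set_printoptions(precision=1,suppress=True)
c=np.load('c1.npy',allow_pickle=True).item()
P={n:onz(c,225+x/4,55+y/4,28)[:2] for n,x,y in(('hL',155,567),('hR',245,566),('tL',194,33),('tR',238,33),('kink',151,450))}
print(P)
d=P['tR']-P['hR'];L=np.linalg.norm(d);d/=L;n=np.array([-d[1],d[0]])
print('len',L,'yaw',np.degrees(np.arctan2(d[1],d[0])),'w',np.linalg.norm(P['hL']-P['hR']))
h=P['hR']+d*20+n*12.65;print('head',h,'mid',P['hR']+d*70+n*10)
goto([h[0],h[1],150],np.degrees(np.arctan2(d[1],d[0])))
print(proj(c,[*h,28]))
"
```

```text
{'hL': array([ 412.5, -252.1]), 'hR': array([ 409.2, -278. ]), 'tL': array([ 550.9, -283.7]), 'tR': array([ 549.3, -294.9]), 'kink': array([ 446.3, -256.2])}
len 141.1599505924399 yaw -6.877960694825066 w 26.12303118109537
head [ 430.5 -267.9] mid [ 479.9 -276.5]
t 1.45 turn [-0.  0.  0.] cm [10.   0.3 -0.5] | tcp [ 427.3 -272.1  250.3] F [-0.6  0.5  0.3] tooly [ 1.  -0.1 -0. ] g 1.002
[275.  179.7]
```

```bash
python3 -c "
from h import *
c=np.load('c1.npy',allow_pickle=True).item()
for u,v in((228,232),(236,227),(292,310),(276,324)):print(np.round(onz(c,u,v,28),1))
goto([430.5,-268,5],-6.9)
"
```

```text
[ 375.4 -203.    28. ]
[ 380.3 -213.6   28. ]
[ 258.2 -265.3   28. ]
[ 240.2 -241.8   28. ]
t 1.45 turn [-0.021  0.     0.   ] cm [24.53  0.26 -0.45] | tcp [ 427.3 -272.1  250.3] F [-0.6  0.5  0.3] tooly [ 0.99  -0.141 -0.   ] g 1.002
```

```bash
python3 -m pendant '[[-0.021,0,0,4,0.26,-0.45,0.65],[-0.021,0,0,9,0.26,-0.45,0.65],[-0.021,0,0,14,0.26,-0.45,0.65],[-0.021,0,0,18,0.26,-0.45,0.65],[-0.021,0,0,19,0.26,-0.45,0.65]]'; python3 -c "
from h import *
goto([430.5,-268,5],-6.9)
im=vision.capture('wrist');cv2.imwrite('pics/w2.png',im[:,:,::-1])"
```

```text
time_s: 2.08
eef_pos: [430.0, -267.0, 58.6]
ee_rot: [-0.468, -0.529, -0.471, 0.529]
force: [0.1, 0.3, -0.1]
grip_width: 0.654
t 2.08 turn [ 0.001 -0.002  0.003] cm [5.36 0.08 0.11] | tcp [ 430.  -267.    58.6] F [ 0.1  0.3 -0.1] tooly [ 0.993 -0.119 -0.003] g 0.654
```

View pics/w2.png

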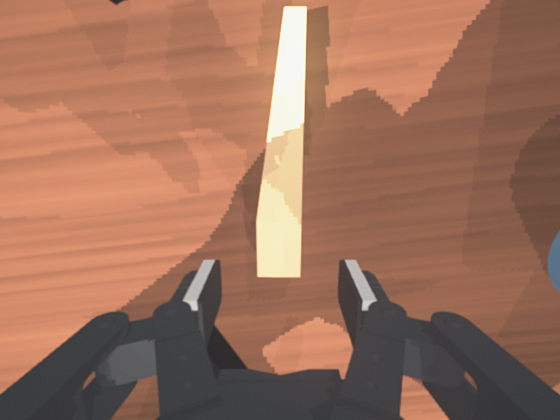

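The wedge head is centred between the pads: end face at (279,275), pads at 205 and 357. Descending, then gripping.

```bash
python3 -m pendant '[[0,0,0,2.7,0.1,0.1,0.65],[0,0,0,5.2,0.1,0.1,0.65],[0,0,0,5.3,0.1,0.1,0.5],[0,0,0,5.3,0.1,0.1,0.2],[0,0,0,5.3,0.1,0.1,0.2]]' 60;  python3 -m pendant '[[0,0,0,0,0,0,0.15],[0,0,0,0,0,0,0.15],[0,0,0,-0.3,0,0,0.15],[0,0,0,-1,0,0,0.15],[0,0,0,-6,0,0,0.15]]'
python3 -c "
from h import *
goto([430.5,-268,5],-6.9)
im=vision.capture('wrist');cv2.imwrite('pics/w3.png',im[:,:,::-1])"
```

```text
time_s: 2.75
eef_pos: [433.0, -269.1, 9.2]
ee_rot: [0.471, 0.529, 0.468, -0.529]
force: [-1.1, -0.0, 7.9]
grip_width: 0.283
time_s: 3.38
eef_pos: [431.0, -267.1, 66.4]
ee_rot: [-0.468, -0.529, -0.472, 0.529]
force: [-0.1, -0.3, -0.6]
grip_width: 0.283
t 3.38 turn [ 0.002 -0.004  0.004] cm [ 6.14 -0.01  0.12] | tcp [ 431.  -267.1   66.4] F [-0.1 -0.3 -0.6] tooly [ 0.993 -0.118 -0.004] g 0.283
```

View pics/w3.png

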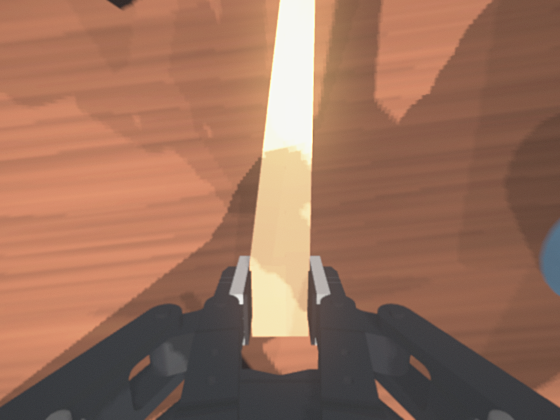

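```bash
python3 -c "
from h import *
c=vision.calibration('scene');d=vision.calibration('side')
print(onz(c,260+420/7,170+183/7,0),[onz(c,260+422/7,170+82/7,z) for z in(40,50)])
print(onz(d,365,259,0),[onz(d,365.5,240,z) for z in(40,50)])
im=vision.capture('side');cv2.imwrite('pics/s3.png',im[:,:,::-1])
cv2.imwrite('pics/s3c.png',cv2.resize(im[120:270,240:440,::-1],(800,600),interpolation=cv2.INTER_CUBIC))
"
```

```text
[345.91984586 108.38558386   0.        ] [array([304.48266289, 109.39386526,  40.        ]), array([323.58799023, 107.69185364,  50.        ])]
[329.88917494 121.18896431   0.        ] [array([332.88683669,  92.34006124,  40.        ]), array([332.86484089, 107.49657127,  50.        ])]
```

View pics/s3c.png

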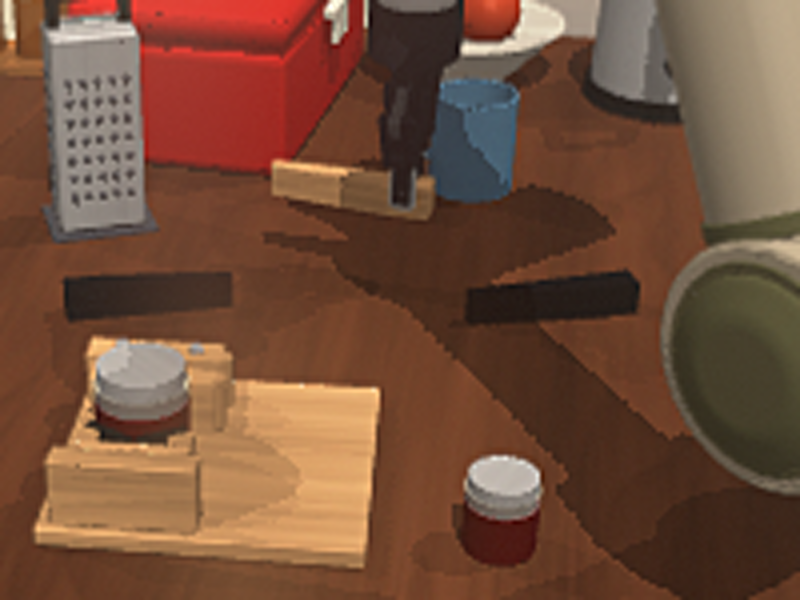

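The wedge is gripped level: in the side view it spans crop (272,180) to (435,205), with the finger tip a few mm above its underside. The decoy jar stands around (330,108), clear of the approach. Moving to the front of the slot.

```bash
python3 -c "
from h import *
goto([370,-3,85],3.5)"
```

```text
t 3.48 turn [-0.179  0.006 -0.006] cm [ -1.5   -9.49 -25.74] | tcp [ 434.  -269.9   71.9] F [ 0.7  0.4 -1.3] tooly [ 0.993 -0.118  0.007] g 0.281
```

```bash
python3 -m pendant '[[0,0,0,-1.5,-2,-4,0.15],[-0.03,0,0,-1.5,-4,-9,0.15],[-0.09,0,0,-1.5,-6,-14.5,0.15],[-0.14,0,0,-1.5,-8,-20,0.15],[-0.179,0,0,-1.5,-9.5,-25.7,0.15]]';python3 -m pendant '[[0,0,0,0,0,0,0.15],[0,0,0,0,0,0,0.15],[0,0,0,0,0,0,0.15],[0,0,0,0,0,0,0.15],[0,0,0,0,0,0,0.15]]'; python3 -c "
from h import *
goto([370,-3,85],3.5)
c=vision.calibration('wrist');np.save('c4.npy',c,allow_pickle=True)
im=vision.capture('wrist');cv2.imwrite('pics/w4.png',im[:,:,::-1])"
```

```text
time_s: 4.1
eef_pos: [367.4, -0.2, 82.5]
ee_rot: [0.515, 0.485, 0.515, -0.484]
force: [0.2, 0.4, -0.8]
grip_width: 0.28
time_s: 4.72
eef_pos: [368.2, -2.3, 82.2]
ee_rot: [0.515, 0.485, 0.515, -0.485]
force: [-0.3, -0.6, -0.1]
grip_width: 0.275
t 4.72 turn [-0.001 -0.     0.   ] cm [-0.28  0.18  0.08] | tcp [368.2  -2.3  82.2] F [-0.3 -0.6 -0.1] tooly [ 0.998  0.06  -0.   ] g 0.275
```

View pics/w4.png

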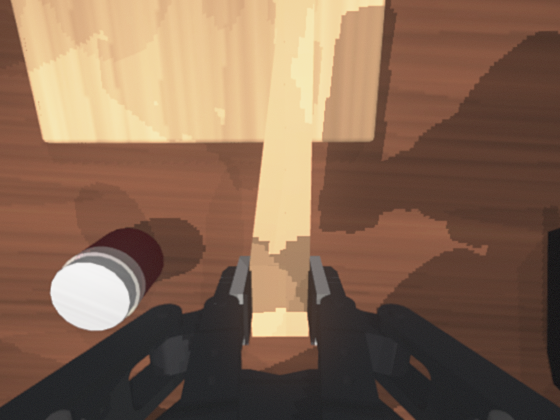

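```bash
python3 -m pendant '[[0,0,0,-4,0,0,0.15],[0,0,0,-9,0,0,0.15],[0,0,0,-12,2,0,0.15],[0,0,0,-13,4,0,0.15],[0,0,0,-13,4,0,0.15]]'; python3 -m pendant '[[0,0,0,0,0,0,0.15],[0,0,0,0,0,0,0.15],[0,0,0,0,0,0,0.15],[0,0,0,0,0,0,0.15],[0,0,0,0,0,0,0.15]]'; python3 -c "
from h import *
c4=np.load('c4.npy',allow_pickle=True).item()
for u,v in((375,141),(45,141)):print(np.round(onz(c4,u,v,15),1))
goto([370,-3,85],3.5)
c=vision.calibration('wrist');np.save('c5.npy',c,allow_pickle=True)
im=vision.capture('wrist');cv2.imwrite('pics/w5.png',im[:,:,::-1])"
```

```text
time_s: 5.4
eef_pos: [408.7, 0.5, 212.5]
ee_rot: [0.515, 0.485, 0.515, -0.484]
force: [-0.5, -0.6, -1.2]
grip_width: 0.283
time_s: 6.02
eef_pos: [408.0, 0.7, 212.3]
ee_rot: [0.515, 0.485, 0.515, -0.485]
force: [0.2, -0.4, -1.2]
grip_width: 0.28
[429.8 -59.8  15. ]
[416.6 147.6  15. ]
t 6.03 turn [-0. -0.  0.] cm [12.73 -3.81  0.14] | tcp [408.    0.7 212.3] F [ 0.2 -0.4 -1.2] tooly [ 0.998  0.061 -0.   ] g 0.28
```

View pics/w5.png

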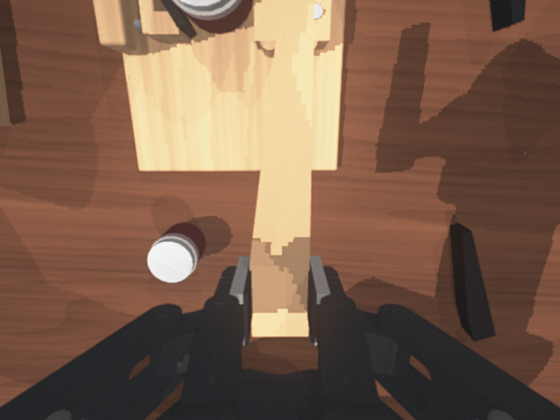

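The wedge hides the slot, so I'll step sideways to see it.

```bash
python3 -m pendant '[[0,0,0,0,1,3,0.15],[0,0,0,0,3,6.5,0.15],[0,0,0,0,5,8.5,0.15],[0,0,0,0,6,9,0.15],[0,0,0,0,6,9,0.15]]'; python3 -m pendant '[[0,0,0,0,0,0,0.15],[0,0,0,0,0,0,0.15],[0,0,0,0,0,0,0.15],[0,0,0,0,0,0,0.15],[0,0,0,0,0,0,0.15]]'; python3 -c "
from h import *
goto([370,-3,85],3.64)
c=vision.calibration('wrist');np.save('c6.npy',c,allow_pickle=True)
im=vision.capture('wrist');cv2.imwrite('pics/w6.png',im[:,:,::-1])"
```

```text
time_s: 6.7
eef_pos: [473.4, -85.2, 212.0]
ee_rot: [0.515, 0.484, 0.515, -0.485]
force: [-0.6, -0.1, -1.1]
grip_width: 0.281
time_s: 7.32
eef_pos: [473.4, -85.5, 212.3]
ee_rot: [0.515, 0.485, 0.515, -0.485]
force: [0.2, 0.1, -1.1]
grip_width: 0.284
t 7.33 turn [-0.003  0.    -0.   ] cm [12.73 -9.82 -8.86] | tcp [473.4 -85.5 212.3] F [ 0.2  0.1 -1.1] tooly [0.998 0.061 0.   ] g 0.284
```

View pics/w6.png

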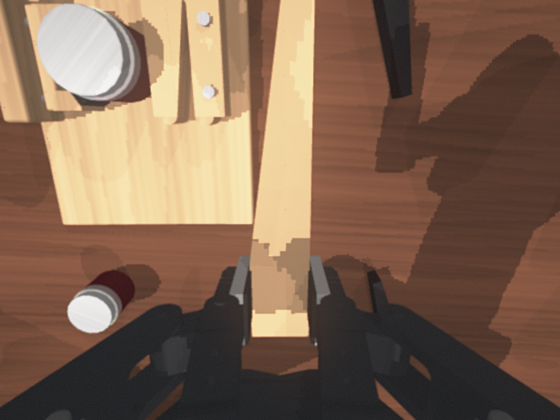

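```bash
python3 -c "
import cv2
i=cv2.imread('pics/w6.png');cv2.imwrite('pics/w6c.png',cv2.resize(i[0:150,120:260],(560,600),interpolation=cv2.INTER_CUBIC))"
```

```text
(no output)
```

View pics/w6c.png

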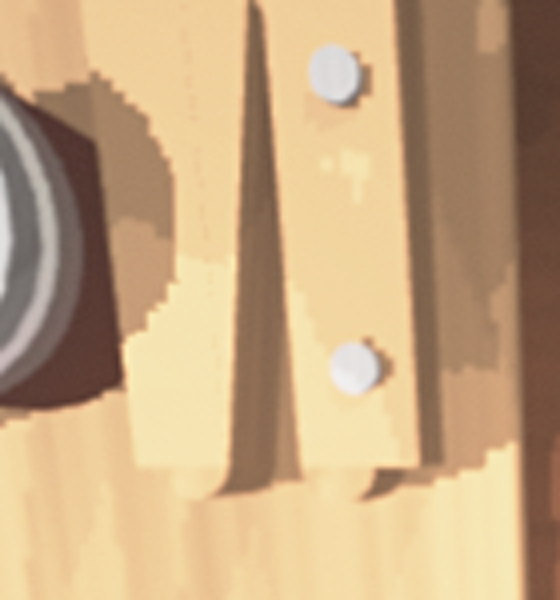

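```bash
python3 -c "
from h import *
np.set_printoptions(precision=1,suppress=True)
c=np.load('c6.npy',allow_pickle=True).item()
q=lambda x,y,z:onz(c,120+x/4,y/4,z)
cor=onz(c,252,223,15);cor2=onz(c,62,223,15);print('corners',cor,cor2,np.degrees(np.arctan2(cor[0]-cor2[0],cor2[1]-cor[1])))
S0,S1=q(299,465,55),q(266,10,55);print('stop edge',S0,S1,'yaw',np.degrees(np.arctan2((S1-S0)[1],(S1-S0)[0])))
O0,O1=q(418,465,55),q(395,5,55);print('stop outer',O0,O1,'yaw',np.degrees(np.arctan2((O1-O0)[1],(O1-O0)[0])))
J0,J1=q(231,465,56),q(246,10,56);print('jaw edge',J0,J1,'yaw',np.degrees(np.arctan2((J1-J0)[1],(J1-J0)[0])))
for yaw in (3.2,3.64):
  r=R.from_euler('z',yaw,degrees=True)
  for C in (cor,np.array([429.8,-59.8,15])):
    m=C+r.apply([160-45,87-32,0]);print('mouth from board',yaw,m,'stop0,jaw0 in mouth',r.inv().apply(S0-m),r.inv().apply(J0-m))
# wedge in hand at tcp
for u,v in ((247,337),(310,337),(279,0),(314,0),(253,238),(310,238)):
  for z in (231,226): print(u,v,z, rot().inv().apply(onz(c,u,v,z)-np.array([473.4,-85.5,212.3])))
"
```

```text
corners [430.5 -58.3  15. ] [417.5 149.5  15. ] 3.5663543542563625
stop edge [540.9  -6.7  55. ] [627.6  -1.8  55. ] yaw 3.2722853571729873
stop outer [542.6 -33.   55. ] [630.3 -27.5  55. ] yaw 3.563299502321347
jaw edge [539.9   8.   56. ] [627.1   2.   56. ] yaw -3.9392625834156143
mouth from board 3.2 [542.2   3.   15. ] stop0,jaw0 in mouth [-1.9 -9.6 40. ] [-2.   5.1 41. ]
mouth from board 3.2 [541.6   1.5  15. ] stop0,jaw0 in mouth [-1.1 -8.2 40. ] [-1.3  6.5 41. ]
mouth from board 3.64 [541.8   3.9  15. ] stop0,jaw0 in mouth [ -1.5 -10.5  40. ] [-1.6  4.2 41. ]
mouth from board 3.64 [541.1   2.4  15. ] stop0,jaw0 in mouth [-0.8 -9.1 40. ] [-0.8  5.6 41. ]
247 337 231 [-18.7 -22.2 -13.9]
247 337 226 [-13.7 -26.1 -14.5]
310 337 231 [-18.7 -22.1  14.5]
310 337 226 [-13.7 -26.   15.1]
279 0 231 [-18.7 110.3   0.3]
279 0 226 [-13.7 111.8   0.3]
314 0 231 [-18.7 110.3  11.9]
314 0 226 [-13.7 111.8  12.4]
253 238 231 [-18.7  25.7 -10.2]
253 238 226 [-13.7  23.7 -10.7]
310 238 231 [-18.7  25.7  13.2]
310 238 226 [-13.7  23.8  13.7]
```

```bash
python3 -c "
from h import *
i=cv2.imread('pics/w6.png');a=cv2.resize(i[220:350,215:345],(520,520),interpolation=cv2.INTER_CUBIC)
im=vision.capture('side')[:,:,::-1];cv2.imwrite('pics/s6.png',im);cv2.imwrite('pics/w6d.png',a)
p=proj(vision.calibration('side'),sense()['eef_pos']);print(p)
x,y=int(p[0])-60,int(p[1])-50
cv2.imwrite('pics/s6c.png',cv2.resize(im[y:y+90,x:x+120],(800,600),interpolation=cv2.INTER_CUBIC));print(x,y)
"
```

```text
[322.93064636 150.20509536]
262 100
```

View pics/w6d.png

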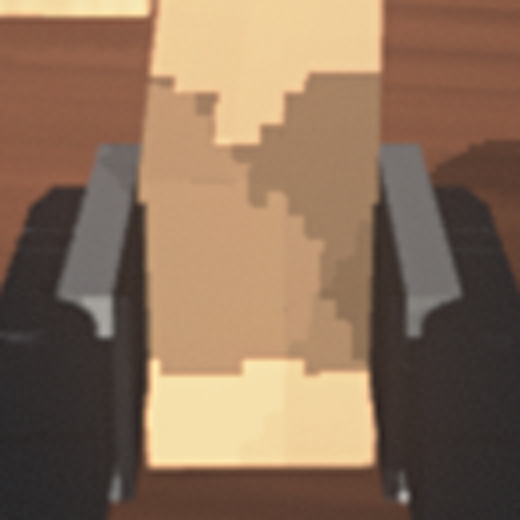

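View pics/s6c.png

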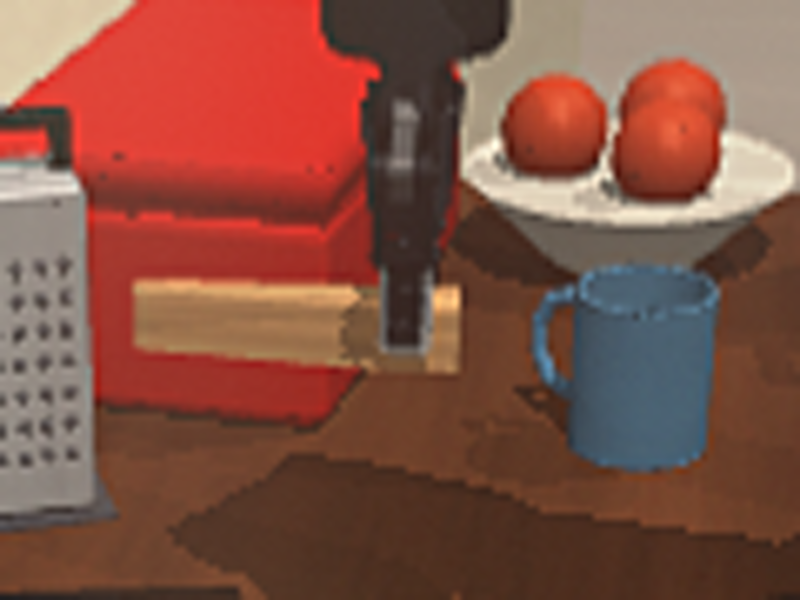

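```bash
python3 -c "
from h import *
goto([388.3,-1.4,33],3.5)"
```

```text
t 7.42 turn [-0. -0.  0.] cm [17.93 -7.98 -8.91] | tcp [473.4 -85.5 212.3] F [ 0.4  0.2 -0.6] tooly [ 0.998  0.061 -0.   ] g 0.277
```

```bash
python3 -m pendant '[[0,0,0,0,-4,-4,0.15],[0,0,0,1,-8,-8.9,0.15],[0,0,0,6,-8,-8.9,0.15],[0,0,0,11,-8,-8.9,0.15],[0,0,0,15,-8,-8.9,0.15]]'; python3 -m pendant '[[0,0,0,2,0,0,0.15],[0,0,0,2.9,0,0,0.15],[0,0,0,2.9,0,0,0.15],[0,0,0,2.9,0,0,0.15],[0,0,0,2.9,0,0,0.15]]'; python3 -c "
from h import *
goto([388.3,-1.4,33],3.5)
c=vision.calibration('wrist');np.save('c7.npy',c,allow_pickle=True)
im=vision.capture('wrist')[:,:,::-1];cv2.imwrite('pics/w7.png',im)
im=vision.capture('side')[:,:,::-1];cv2.imwrite('pics/s7.png',cv2.resize(im[180:280,240:373],(798,600),interpolation=cv2.INTER_CUBIC))"
```

```text
time_s: 8.05
eef_pos: [387.9, -1.4, 61.0]
ee_rot: [0.515, 0.485, 0.515, -0.485]
force: [0.7, -0.5, -0.1]
grip_width: 0.28
time_s: 8.68
eef_pos: [388.6, -1.7, 33.9]
ee_rot: [0.515, 0.485, 0.515, -0.484]
force: [-0.1, 0.8, -1.0]
grip_width: 0.283
t 8.68 turn [-0.     0.001 -0.001] cm [ 0.09 -0.03 -0.03] | tcp [388.6  -1.7  33.9] F [-0.1  0.8 -1. ] tooly [0.998 0.061 0.001] g 0.283
```

View pics/w7.png

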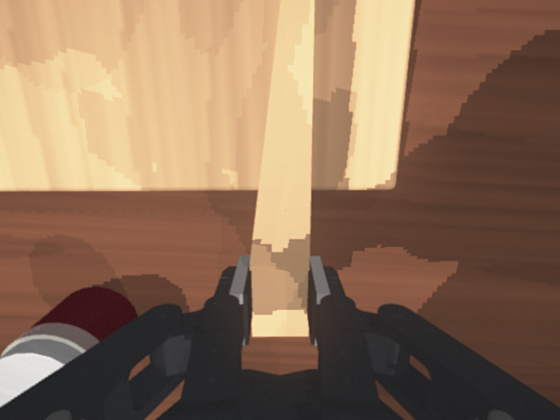

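View pics/s7.png

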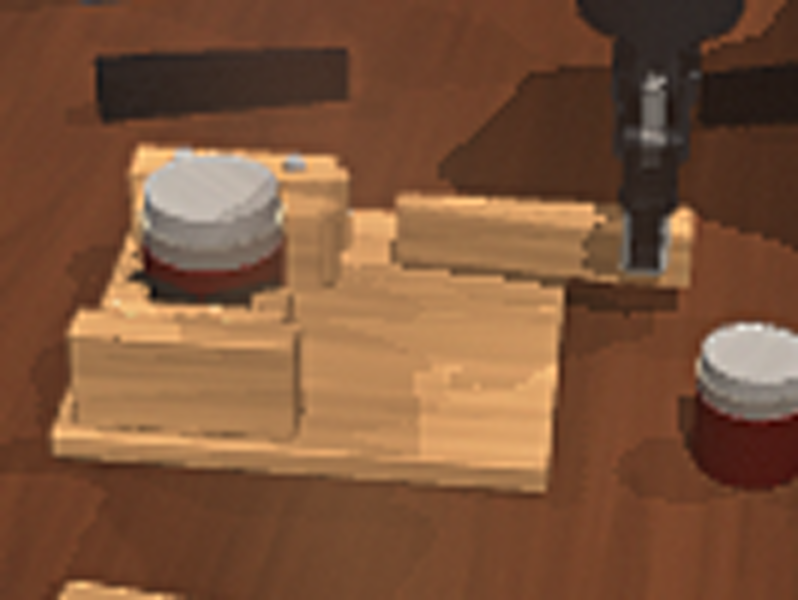

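```bash
python3 -c "
from h import *
np.set_printoptions(precision=1,suppress=True)
i=cv2.imread('pics/w5.png');cv2.imwrite('pics/w5c.png',cv2.resize(i[0:75,235:345],(770,525),interpolation=cv2.INTER_CUBIC))
c7=np.load('c7.npy',allow_pickle=True).item()
print(onz(c7,396,189,15))
print(onz(np.load('c5.npy',allow_pickle=True).item(),337,169,15))
c=vision.calibration('side')
q=lambda x,y,z:onz(c,240+x/6,180+y/6,z)
print('tip bottom/top guess',[q(398,263,z) for z in(20,23,26)],'end bot',[q(690,287,z) for z in (20,23,26)])
"
```

```text
[430.  -59.3  15. ]
[430.8 -59.3  15. ]
tip bottom/top guess [array([504.4,   8.5,  20. ]), array([503.5,  13.3,  23. ]), array([502.7,  18.1,  26. ])] end bot [array([365. ,   5.1,  20. ]), array([364.9,  10. ,  23. ]), array([364.7,  14.8,  26. ])]
```

View pics/w5c.png

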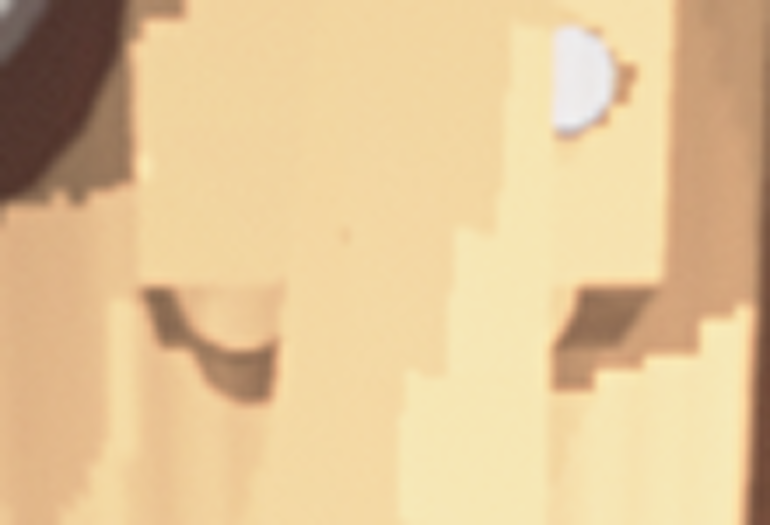

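```bash
python3 -c "
from h import *
np.set_printoptions(precision=1,suppress=True)
c5=np.load('c5.npy',allow_pickle=True).item();c6=np.load('c6.npy',allow_pickle=True).item()
print('stop outer w5',onz(c5,235+661/7,285/7,55),'w6',onz(c6,120+418/4,465/4,55))
print('jaw jar-side w5',onz(c5,235+138/7,285/7,56),'w6',onz(c6,120+137/4,465/4,56))
"
```

```text
stop outer w5 [542.5 -33.1  55. ] w6 [542.6 -33.   55. ]
jaw jar-side w5 [538.5  28.7  56. ] w6 [538.5  28.5  56. ]
```

```bash
python3 -m pendant '[[0,0,0,0.2,0,0.08,0.15],[0,0,0,0.5,0,0.08,0.15],[0,0,0,0.6,0,0.08,0.15],[0,0,0,0.6,0,0.08,0.15],[0,0,0,0.6,0,0.08,0.15]]'; python3 -m pendant '[[0,0,0,0.1,0,0,0.15],[0,0,0,0.2,0,0,0.15],[0,0,0,0.2,0,0,0.15],[0,0,0,0.2,0,0,0.15],[0,0,0,0.2,0,0,0.15]]'
```

```text
time_s: 9.4
eef_pos: [388.3, -2.4, 27.3]
ee_rot: [0.515, 0.485, 0.515, -0.485]
force: [0.2, -0.9, -0.4]
grip_width: 0.279
time_s: 10.02
eef_pos: [388.2, -2.4, 25.3]
ee_rot: [0.515, 0.485, 0.515, -0.485]
force: [-0.2, 0.1, -0.4]
grip_width: 0.278
```

```bash
python3 -m pendant '[[0,0,0,0.1,0,0,0.15],[0,0,0,0.15,0,0,0.15],[0,0,0,0.15,0,0,0.15],[0,0,0,0.15,0,0,0.15],[0,0,0,0.15,0,0,0.15]]'; python3 -c "
from h import *
im=vision.capture('side')[:,:,::-1];cv2.imwrite('pics/s8.png',cv2.resize(im[190:250,290:370],(800,600),interpolation=cv2.INTER_CUBIC))"
```

```text
time_s: 10.65
eef_pos: [388.3, -2.4, 24.0]
ee_rot: [0.515, 0.485, 0.515, -0.485]
force: [-2.2, 1.2, 5.4]
grip_width: 0.281
```

View pics/s8.png

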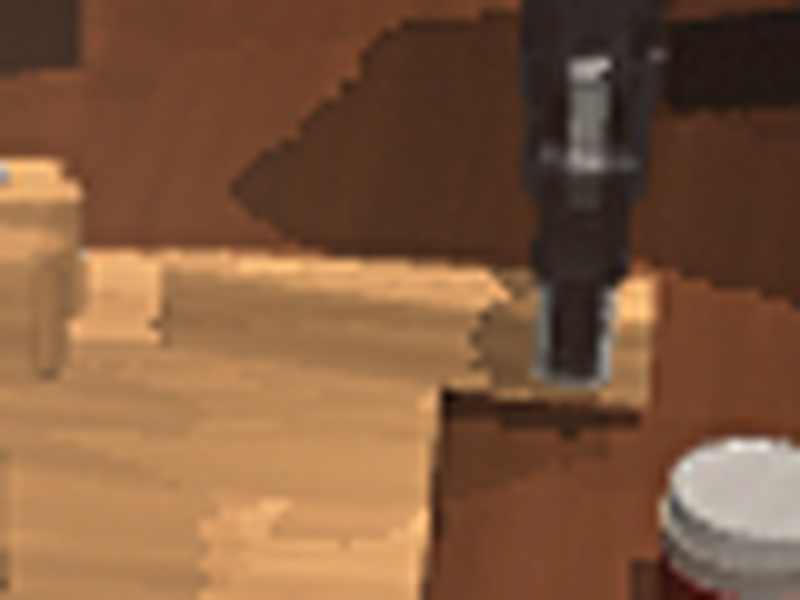

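The wedge touches the board (5.4 N up at TCP z 24). I'll lift 1 mm and advance slowly towards the slot.

```bash
python3 -m pendant '[[0,0,0,-0.13,0,0,0.15],[0,0,0,-0.13,0.7,0,0.15],[0,0,0,-0.13,1.4,0,0.15],[0,0,0,-0.13,2.1,0,0.15],[0,0,0,-0.13,2.6,0,0.15]]'; python3 -m pendant '[[0,0,0,0,0.2,0,0.15],[0,0,0,0,0.4,0,0.15],[0,0,0,0,0.6,0,0.15],[0,0,0,0,0.8,0,0.15],[0,0,0,0,0.8,0,0.15]]';python3 -c "
from h import *
c=vision.calibration('wrist');np.save('c9.npy',c,allow_pickle=True)
im=vision.capture('wrist')[:,:,::-1];cv2.imwrite('pics/w9.png',im)
im=vision.capture('scene')[:,:,::-1];cv2.imwrite('pics/sc9.png',cv2.resize(im[180:255,265:350],(680,600),interpolation=cv2.INTER_CUBIC))"
```

```text
time_s: 11.32
eef_pos: [414.7, -0.7, 25.0]
ee_rot: [0.515, 0.485, 0.515, -0.485]
force: [-0.9, -0.2, -0.2]
grip_width: 0.278
time_s: 11.95
eef_pos: [422.2, -0.3, 25.1]
ee_rot: [0.515, 0.485, 0.515, -0.485]
force: [0.2, 0.1, -0.2]
grip_width: 0.28
```

View pics/sc9.png

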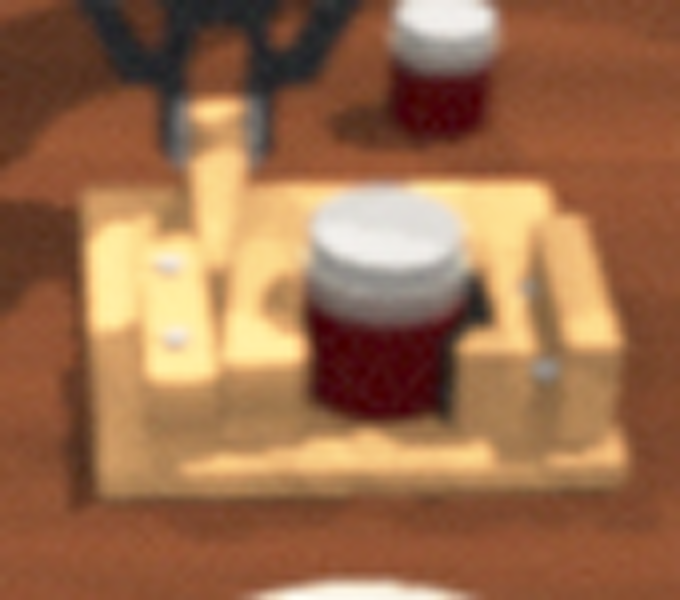

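View pics/w9.png

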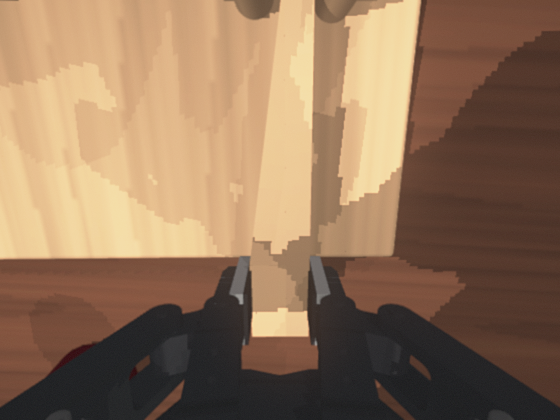

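The tip sits between the noses: they are at (255,10) and (333,12), with the wedge edges at 279 and 314. Advancing.

```bash
python3 -m pendant '[[0,0,0,0,0.2,0,0.15],[0,0,0,0,0.4,0,0.15],[0,0,0,0,0.6,0,0.15],[0,0,0,0,0.8,0,0.15],[0,0,0,0,1,0,0.15]]'; python3 -m pendant '[[0,0,0,0,0.2,0,0.15],[0,0,0,0,0.4,0,0.15],[0,0,0,0,0.6,0,0.15],[0,0,0,0,0.8,0,0.15],[0,0,0,0,1,0,0.15]]'
```

```text
time_s: 12.68
eef_pos: [432.3, 0.3, 25.1]
ee_rot: [0.515, 0.485, 0.515, -0.485]
force: [0.0, -0.4, -0.9]
grip_width: 0.279
time_s: 13.3
eef_pos: [442.3, 0.9, 25.1]
ee_rot: [0.515, 0.485, 0.515, -0.485]
force: [0.1, -0.2, 0.6]
grip_width: 0.28
```

```bash
python3 -m pendant '[[0,0,0,0.05,0.2,0,0.15],[0,0,0,0.1,0.3,0,0.15],[0,0,0,0.1,0.4,0,0.15],[0,0,0,0.1,0.5,0,0.15],[0,0,0,0.1,0.5,0,0.15]]'
```

```text
time_s: 13.92
eef_pos: [447.3, 1.2, 24.2]
ee_rot: [0.515, 0.485, 0.515, -0.484]
force: [-0.5, 0.2, 1.4]
grip_width: 0.281
```

```bash
python3 -m pendant '[[0,0,0,0,0.2,0,0.15],[0,0,0,0,0.4,0,0.15],[0,0,0,0,0.6,0,0.15],[0,0,0,0,0.8,0,0.15],[0,0,0,0,0.8,0,0.15]]'; python3 -m pendant '[[0,0,0,0,0.1,0,0.15],[0,0,0,0,0.2,0,0.15],[0,0,0,0,0.3,0,0.15],[0,0,0,0,0.4,0,0.15],[0,0,0,0,0.5,0,0.15]]'; python3 -c "
from h import *
im=vision.capture('wrist')[:,:,::-1];cv2.imwrite('pics/w10.png',im)"
```

```text
time_s: 14.55
eef_pos: [455.5, 1.7, 24.2]
ee_rot: [0.515, 0.485, 0.515, -0.484]
force: [0.5, -0.8, 3.2]
grip_width: 0.282
time_s: 15.18
eef_pos: [460.0, 2.0, 24.2]
ee_rot: [0.515, 0.485, 0.515, -0.485]
force: [-2.4, -1.0, 6.1]
grip_width: 0.28
```

View pics/w10.png

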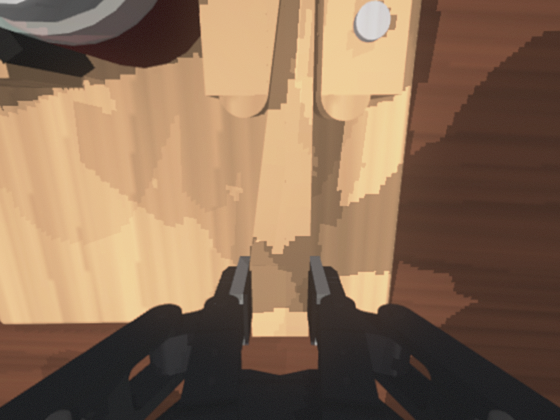

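The tip is about 35 mm inside, and the push is rising only slightly. I'll release, back off and push the end face with closed fingers.

```bash
python3 -m pendant '[[0,0,0,-0.05,0,0,0.35],[0,0,0,-0.05,0,0,0.5],[0,0,0,-0.05,0,0,0.55],[0,0,0,-2,0,0,0.55],[0,0,0,-6,0,0,0.55]]'; python3 -m pendant '[[0,0,0,0,-2,0.15,0.55],[0,0,0,0,-5,0.35,0.3],[0,0,0,0,-5,0.35,0],[0,0,0,0,-5,0.35,0],[0,0,0,0,-5,0.35,0]]'; python3 -c "
from h import *
goto([437,0,20],3.5)
c=vision.calibration('wrist');np.save('c11.npy',c,allow_pickle=True)
im=vision.capture('wrist')[:,:,::-1];cv2.imwrite('pics/w11.png',im)"
```

```text
time_s: 15.85
eef_pos: [459.2, 2.2, 83.8]
ee_rot: [0.514, 0.484, 0.516, -0.485]
force: [0.5, 0.2, 0.6]
grip_width: 0.55
time_s: 16.48
eef_pos: [411.0, -4.6, 84.1]
ee_rot: [0.515, 0.485, 0.515, -0.484]
force: [0.8, 1.3, 0.5]
grip_width: 0.002
t 16.48 turn [-0.  0. -0.] cm [ 6.41  2.62 -0.3 ] | tcp [411.   -4.6  84.1] F [0.8 1.3 0.5] tooly [0.998 0.061 0.   ] g 0.002
```

View pics/w11.png

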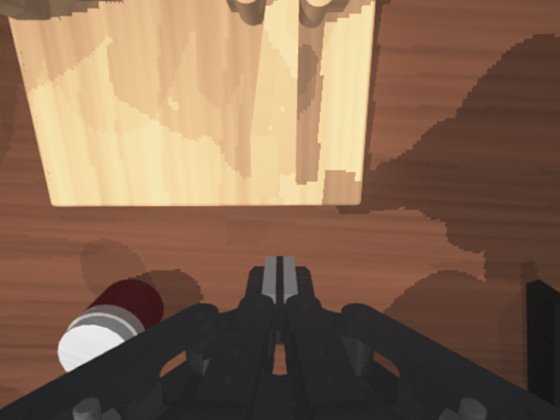

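```bash
python3 -c "
from h import *
i=cv2.imread('pics/w11.png');cv2.imwrite('pics/w11c.png',cv2.resize(i[100:220,220:340],(600,600),interpolation=cv2.INTER_CUBIC))"
```

```text
(no output)
```

View pics/w11c.png

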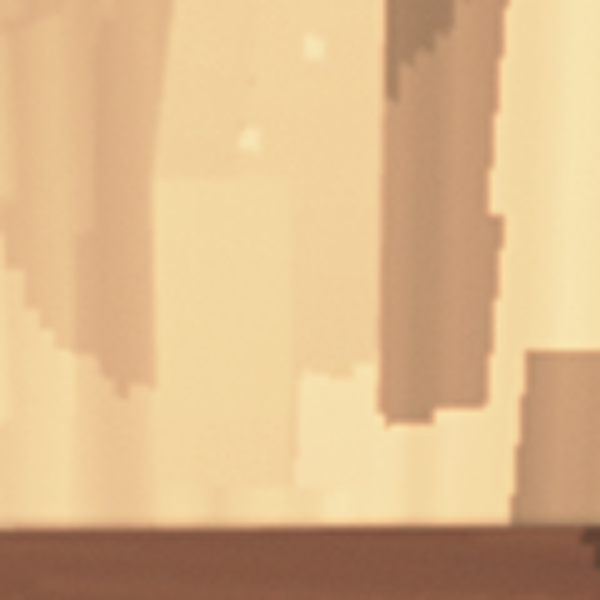

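```bash
python3 -c "
from h import *
np.set_printoptions(precision=1,suppress=True)
c=np.load('c11.npy',allow_pickle=True).item()
q=lambda x,y,z=43:onz(c,220+x/5,100+y/5,z)
print('kink',q(155,178),'endL',q(155,485),'endR',q(380,485), 'straight far',q(385,0))
e=(q(155,485)+q(380,485))/2
r=R.from_euler('z',3.5,degrees=True);m=np.array([541,3,15])
print('end in mouth',r.inv().apply(e-m))
t=e+r.apply([-16,-3.5,0]);t[2]=20;goto(t,3.5)
"
```

```text
kink [472.9  14.5  43. ] endL [438.   13.2  43. ] endR [439.6 -13.1  43. ] straight far [493.   -9.5  43. ]
end in mouth [-102.2    3.3   28. ]
t 16.52 turn [-0.  0. -0.] cm [6.4 1.2 0.1] | tcp [410.9  -4.5  84. ] F [-0.7  0.6  1. ] tooly [1.  0.1 0. ] g -0.001
```

```bash
python3 -m pendant '[[0,0,0,3,0,0.05,0],[0,0,0,6,0,0.05,0],[0,0,0,6.3,0,0.05,0],[0,0,0,6.3,0.4,0.05,0],[0,0,0,6.3,0.8,0.05,0]]'; python3 -m pendant '[[0,0,0,0,0.1,0,0],[0,0,0,0,0.2,0,0],[0,0,0,0,0.3,0,0],[0,0,0,0,0.4,0,0],[0,0,0,0,0.5,0,0]]'; python3 -c "
from h import *
goto([437,0,20],3.5)
im=vision.capture('side')[:,:,::-1];cv2.imwrite('pics/s12.png',cv2.resize(im[180:270,250:370],(800,600),interpolation=cv2.INTER_CUBIC))"
```

```text
time_s: 17.15
eef_pos: [419.5, -4.7, 22.1]
ee_rot: [0.516, 0.485, 0.514, -0.484]
force: [0.2, 0.1, 0.3]
grip_width: 0.002
time_s: 17.77
eef_pos: [423.4, -4.2, 21.1]
ee_rot: [0.515, 0.485, 0.515, -0.485]
force: [-0.5, 0.1, 0.4]
grip_width: 0.0
t 17.77 turn [-0. -0.  0.] cm [ 0.11  1.38 -0.34] | tcp [423.4  -4.2  21.1] F [-0.5  0.1  0.4] tooly [ 0.998  0.061 -0.   ] g 0.0
```

View pics/s12.png

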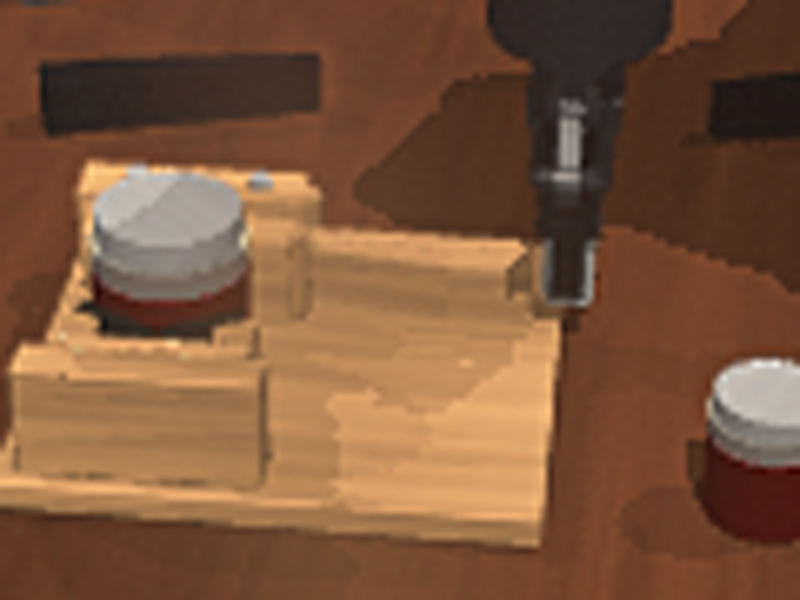

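```bash
python3 -m pendant '[[0,0,0,0,0.1,0,0],[0,0,0,0,0.2,0,0],[0,0,0,0,0.3,0,0],[0,0,0,0,0.4,0,0],[0,0,0,0,0.5,0,0]]'; python3 -m pendant '[[0,0,0,0,0.1,0,0],[0,0,0,0,0.2,0,0],[0,0,0,0,0.3,0,0],[0,0,0,0,0.4,0,0],[0,0,0,0,0.5,0,0]]'
```

```text
time_s: 18.45
eef_pos: [428.4, -3.9, 21.1]
ee_rot: [0.515, 0.485, 0.515, -0.485]
force: [-1.2, -0.6, 0.1]
grip_width: -0.002
time_s: 19.08
eef_pos: [433.4, -3.6, 21.1]
ee_rot: [0.515, 0.485, 0.515, -0.485]
force: [0.2, 0.0, 1.3]
grip_width: -0.002
```

```bash
python3 -c "
from h import *
im=vision.capture('side')[:,:,::-1];cv2.imwrite('pics/s13.png',cv2.resize(im[180:270,250:370],(800,600),interpolation=cv2.INTER_CUBIC))"
```

```text
(no output)
```

View pics/s13.png

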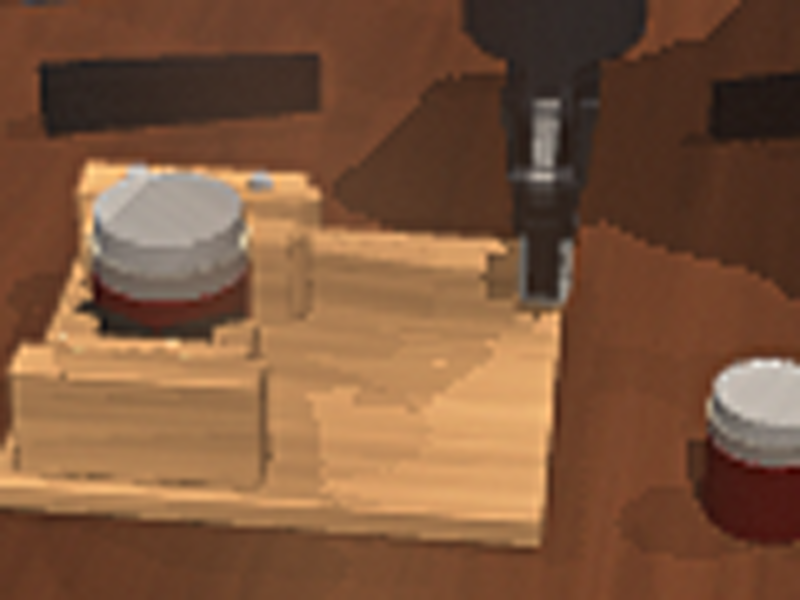

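```bash
python3 -m pendant '[[0,0,0,0,0.1,0,0],[0,0,0,0,0.2,0,0],[0,0,0,0,0.3,0,0],[0,0,0,0,0.4,0,0],[0,0,0,0,0.5,0,0]]'; python3 -m pendant '[[0,0,0,0,0.1,0,0],[0,0,0,0,0.2,0,0],[0,0,0,0,0.3,0,0],[0,0,0,0,0.4,0,0],[0,0,0,0,0.5,0,0]]'
```

```text
time_s: 19.75
eef_pos: [438.4, -3.3, 21.1]
ee_rot: [0.515, 0.485, 0.515, -0.485]
force: [-0.7, 0.3, -1.3]
grip_width: 0.0
time_s: 20.38
eef_pos: [443.3, -3.0, 21.1]
ee_rot: [0.515, 0.485, 0.515, -0.485]
force: [-2.3, -1.4, 0.9]
grip_width: -0.005
```

Sliding at 2 N. I'll shorten the steps from here.

```bash
python3 -m pendant '[[0,0,0,0,0.1,0,0],[0,0,0,0,0.15,0,0],[0,0,0,0,0.2,0,0],[0,0,0,0,0.25,0,0],[0,0,0,0,0.3,0,0]]'; python3 -c "
from h import *
im=vision.capture('wrist')[:,:,::-1];cv2.imwrite('pics/w14.png',im)"
```

```text
time_s: 21.0
eef_pos: [446.2, -2.8, 21.0]
ee_rot: [0.515, 0.484, 0.515, -0.485]
force: [-3.1, -2.6, 0.2]
grip_width: 0.002
```

View pics/w14.png

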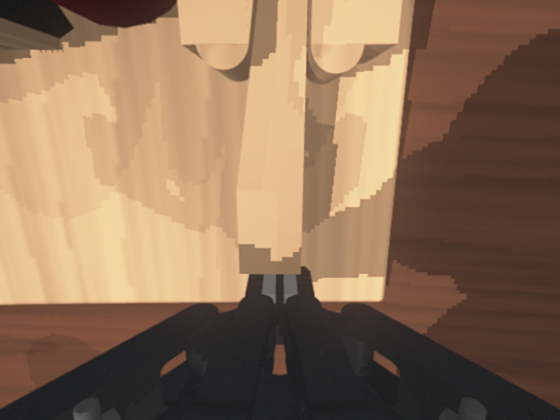

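The wedge is in line and its end, at (270,273), touches the fingers. Pushing on.

```bash
python3 -m pendant '[[0,0,0,0,0.05,0,0],[0,0,0,0,0.1,0,0],[0,0,0,0,0.15,0,0],[0,0,0,0,0.2,0,0],[0,0,0,0,0.2,0,0]]'; python3 -m pendant '[[0,0,0,0,0.05,0,0],[0,0,0,0,0.1,0,0],[0,0,0,0,0.15,0,0],[0,0,0,0,0.2,0,0],[0,0,0,0,0.2,0,0]]'
```

```text
time_s: 21.68
eef_pos: [448.1, -2.7, 21.0]
ee_rot: [0.515, 0.484, 0.515, -0.485]
force: [-4.7, -3.1, 1.9]
grip_width: 0.003
time_s: 22.3
eef_pos: [450.1, -2.5, 21.1]
ee_rot: [0.515, 0.484, 0.515, -0.485]
force: [-3.4, -1.2, 2.5]
grip_width: 0.002
```

```bash
python3 -m pendant '[[0,0,0,0,0.05,0,0],[0,0,0,0,0.1,0,0],[0,0,0,0,0.15,0,0],[0,0,0,0,0.2,0,0],[0,0,0,0,0.2,0,0]]'
```

```text
time_s: 22.92
eef_pos: [451.5, -2.4, 21.0]
ee_rot: [0.514, 0.484, 0.516, -0.485]
force: [-6.6, -2.2, 4.2]
grip_width: 0.001
```

```bash
python3 -m pendant '[[0,0,0,0,0.05,0,0],[0,0,0,0,0.1,0,0],[0,0,0,0,0.15,0,0],[0,0,0,0,0.15,0,0],[0,0,0,0,0.15,0,0]]'; python3 -m pendant '[[0,0,0,0,0.05,0,0],[0,0,0,0,0.1,0,0],[0,0,0,0,0.1,0,0],[0,0,0,0,0.1,0,0],[0,0,0,0,0.1,0,0]]'
```

```text
time_s: 23.55
eef_pos: [452.5, -2.2, 20.8]
ee_rot: [0.514, 0.484, 0.516, -0.485]
force: [-9.1, -2.5, 6.0]
grip_width: 0.003
time_s: 24.18
eef_pos: [453.2, -2.1, 20.8]
ee_rot: [0.514, 0.484, 0.516, -0.485]
force: [-11.0, -3.5, 5.8]
grip_width: -0.0
```

```bash
python3 -m pendant '[[0,0,0,0,0.05,0,0],[0,0,0,0,0.1,0,0],[0,0,0,0,0.1,0,0],[0,0,0,0,0.1,0,0],[0,0,0,0,0.1,0,0]]'
```

```text
time_s: 24.8
eef_pos: [453.9, -2.1, 20.7]
ee_rot: [0.514, 0.483, 0.516, -0.485]
force: [-11.9, -3.3, 7.0]
grip_width: -0.003
```

```bash
python3 -m pendant '[[0,0,0,0,0.04,0,0],[0,0,0,0,0.08,0,0],[0,0,0,0,0.08,0,0],[0,0,0,0,0.08,0,0],[0,0,0,0,0.08,0,0]]'
```

```text
time_s: 25.42
eef_pos: [454.4, -2.0, 20.7]
ee_rot: [0.513, 0.483, 0.517, -0.486]
force: [-12.7, -4.0, 8.1]
grip_width: -0.003
```

```bash
python3 -m pendant '[[0,0,0,0,0.04,0,0],[0,0,0,0,0.08,0,0],[0,0,0,0,0.08,0,0],[0,0,0,0,0.08,0,0],[0,0,0,0,0.08,0,0]]'; python3 -c "
from h import *
goto([0,0,0],0)"
```

```text
time_s: 26.05
eef_pos: [455.0, -1.9, 20.7]
ee_rot: [0.513, 0.483, 0.517, -0.486]
force: [-14.7, -4.1, 8.2]
grip_width: 0.007
t 26.05 turn [ 0.061 -0.001  0.006] cm [  2.35 -45.39  -2.98] | tcp [455.   -1.9  20.7] F [-14.7  -4.1   8.2] tooly [ 0.998  0.061 -0.006] g 0.007
```

```bash
python3 -m pendant '[[0,0,0,0,0.03,0,0],[0,0,0,0,0.05,0,0],[0,0,0,0,0.05,0,0],[0,0,0,0,0.05,0,0],[0,0,0,0,0.05,0,0]]'; python3 -c "
from h import *
for k in range(4):
  vision.capture('side');print(sense()['force'],sense()['eef_pos'])"
```

```text
time_s: 26.68
eef_pos: [455.3, -1.9, 20.6]
ee_rot: [0.513, 0.483, 0.517, -0.486]
force: [-14.8, -3.7, 9.1]
grip_width: 0.004
[-15.37113717  -4.09888751   8.71352389] [455.30822276  -1.86004412  20.60457386]
[-15.48741001  -3.31011846   7.69921854] [455.29060494  -1.85180803  20.60143118]
[-14.58423814  -3.51989813   7.8453574 ] [455.31389746  -1.84860321  20.6080448 ]
[-14.98755282  -4.5257048    8.39134511] [455.29576883  -1.85423328  20.58684944]
```

The lengthwise push is about 15 N and rose at about 2.2 N/mm, as the description says it should. I'll back off and look.

```bash
python3 -m pendant '[[0,0,0,0,-0.3,0,0],[0,0,0,0,-0.8,0,0],[0,0,0,0,-1.2,0,0],[0,0,0,0,-1.2,0,0],[0,0,0,0,-1.2,0,0]]'; python3 -c "
from h import *
im=vision.capture('wrist')[:,:,::-1];cv2.imwrite('pics/w15.png',im)
im=vision.capture('side')[:,:,::-1];cv2.imwrite('pics/s15.png',cv2.resize(im[180:270,250:370],(800,600),interpolation=cv2.INTER_CUBIC))"
```

```text
time_s: 27.5
eef_pos: [446.2, -2.9, 21.2]
ee_rot: [0.515, 0.485, 0.515, -0.484]
force: [1.2, -0.4, 0.0]
grip_width: 0.002
```

View pics/w15.png

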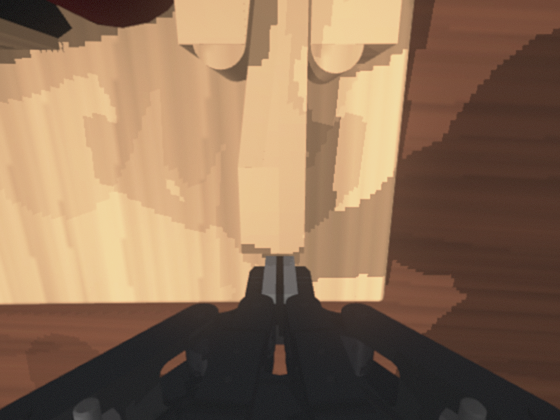

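View pics/s15.png

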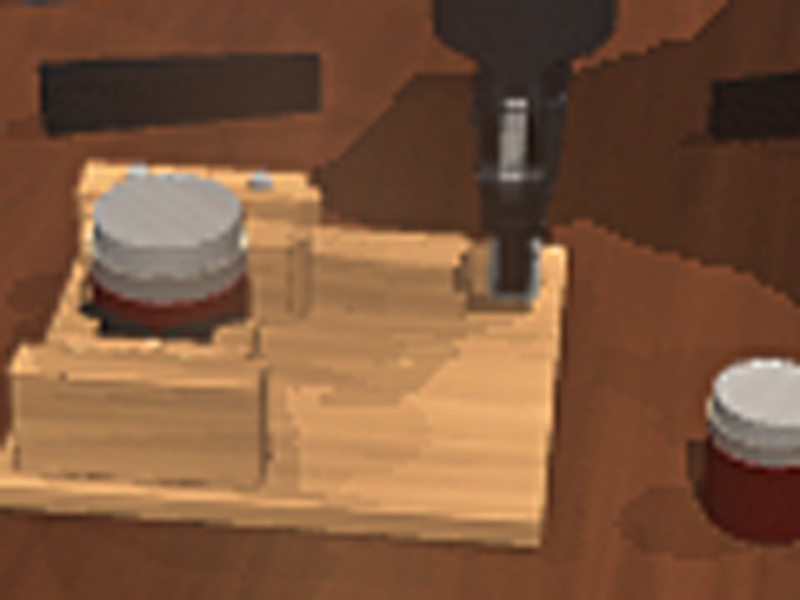

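The wedge stayed jammed, with its end at (272,253), and the jaw has shifted towards the jar. One check tap at the same level.

```bash
python3 -m pendant '[[0,0,0,0,0.6,0,0],[0,0,0,0,0.9,0,0],[0,0,0,0,1.05,0,0],[0,0,0,0,1.15,0,0],[0,0,0,0,1.2,0,0]]';python3 -m pendant '[[0,0,0,0,0,0,0],[0,0,0,0,0.02,0,0],[0,0,0,0,0.02,0,0],[0,0,0,0,0.02,0,0],[0,0,0,0,0.02,0,0]]'
```

```text
time_s: 28.22
eef_pos: [455.3, -1.8, 20.5]
ee_rot: [0.513, 0.483, 0.517, -0.486]
force: [-15.2, -3.8, 8.0]
grip_width: 0.002
time_s: 28.85
eef_pos: [455.3, -1.8, 20.5]
ee_rot: [0.513, 0.483, 0.517, -0.486]
force: [-13.6, -3.8, 7.2]
grip_width: 0.001
```

The tap reached 15 N and the finger stopped at the same place (455.3), so the wedge is firm. Retracting clear and checking.

```bash
python3 -m pendant '[[0,0,0,0,-0.4,0,0],[0,0,0,0,-1.5,0,0],[0,0,0,0,-3,0,0],[0,0,0,-3,-4,0,0],[0,0,0,-8,-4,0,0]]';python3 -m pendant '[[0,0,0,-2,0,0,0],[0,0,0,-4,0,0,0],[0,0,0,-4,0,0,0],[0,0,0,-4,0,0,0],[0,0,0,-4,0,0,0]]'; python3 -c "
from h import *
c=vision.calibration('wrist');np.save('c16.npy',c,allow_pickle=True)
im=vision.capture('wrist')[:,:,::-1];cv2.imwrite('pics/w16.png',im)
im=vision.capture('scene')[:,:,::-1];cv2.imwrite('pics/sc16.png',im)"
```

```text
time_s: 29.48
eef_pos: [416.5, -4.3, 101.2]
ee_rot: [0.514, 0.484, 0.516, -0.485]
force: [0.8, -0.6, 0.2]
grip_width: -0.002
time_s: 30.1
eef_pos: [417.7, -4.4, 140.3]
ee_rot: [0.514, 0.484, 0.515, -0.485]
force: [-0.1, -0.3, -0.1]
grip_width: 0.001
```

View pics/w16.png

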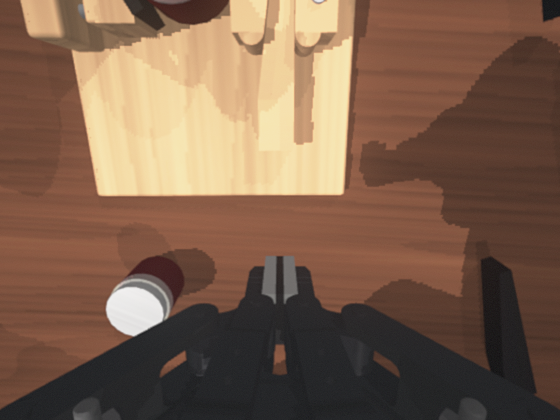

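View pics/sc16.png

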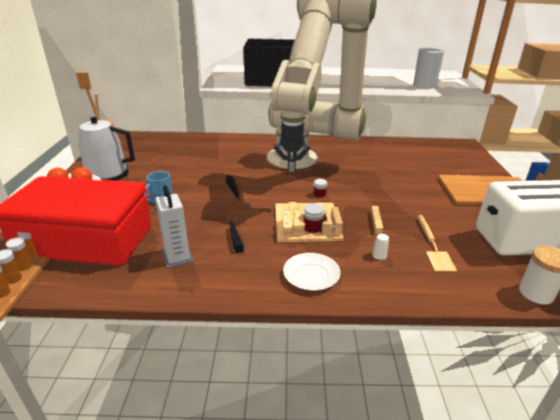

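The wedge lies flat in the slot, with its end at (276,148) in the wrist view. The jar is upright and the bystanders are where they were. Handing in.

```bash
python3 -c "
from rig import job
print(job.finish_job())"
```

```text
the job is handed in; nothing more can be done
None
```

The wedge is jammed in the clamp, the jar is gripped by it, and I handed the job in at about 30 s of the 59 s allowed. I gripped the pale tapered wedge by its head and slid its tip about 35 mm into the slot, straight side towards the stop. I then let go and pushed the end face gently with closed fingers.

- **Firmness:** the push rose at about 2.2 N per mm to about 15 N lengthwise. A second tap at 15 N stopped at the same position (x 455.3 mm), so the wedge had stopped moving. I kept the push below the 20 N limit.
- **Final position:** the tip should be about 65 mm inside the slot, worked out from the finger position and the wedge's length. In the last pictures the wedge lay flat and the jar stood upright. The other things on the counter looked unmoved by eye; I did not measure them.
- **Disagreements:** the first scene and side camera measurements differed from the wrist camera's by 3 to 5 mm, so I aligned the wedge using the wrist camera. While pushing there was also about 4 N sideways and 8 N upwards on the tool, which I put down to friction at the fingers.
- **Not checked:** I could not measure the jaw's force on the jar directly. From the push and the stated friction I estimate 17 to 20 N while pushing.

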